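Lock the card press with its T-key

TASK

Take the orange-handled T-key out of its wooden stand, pass its head down through the yellow slot in the middle of the card press, push it down against the springs and turn it a quarter turn clockwise (seen from above), so that the wooden pressing board stays clamped down when you let go. The slot plate may sit up to 7 mm off the middle of the press, so feel for the slot gently: never load the press with more than 40 N. Leave everything else on the bench where it is.

Things in the scene. Friction and masses are not known exactly. Their poses are not given: they have to be found in the camera images.
- press: card press fixed to the bench: 100 (x) x 130 (y) mm base, two blue cheeks at its y ends, a yellow slot plate between them and a sprung wooden board on top. Origin: centre of its underside, z up. The yellow plate is 8 mm thick: top 38 mm, underside 30 mm above the origin. Free space below it down to 6 mm.
- press_centre (a point): middle of the press at the top of the yellow plate, 38 mm above the press origin. The through slot, 27.5 mm long (press x) and 11.5 mm wide (press y), is parallel to the press, but the plate has been clamped up to 7 mm off this point in x and in y: its true place is not measured, see or feel it
- press_under (a point): same axis, 24 mm above the press origin, where the key's head turns. Two pins under the plate stop the head after about 100 degrees of clockwise turn (from above) and soon block it the other way. Full lock is a quarter turn
- board (a joint): how far the wooden board is pushed down, m: 0 = up (its top 58 mm above the press origin), end of travel 0.0085. Springs push up with 3 N at 0 and 1 N more per mm. Board 10 mm thick, with a 48 (x) x 30 (y) mm window over the yellow slot; the key's collar bears on the board around it. Locked, it stays at about 0.005
- key: T-key, about 150 g. Origin: centre of the underside of its round steel collar (58 mm dia, 6 mm thick), z up along the shank. On the collar an upright orange grip bar 46 (x) x 14 (y) mm, from 6 to 44 mm above the origin. Below, an 8 mm dia shank and the T-head. For the head to clear the yellow plate and turn, the origin must be under 53 mm above the press origin
- key_head (a point): middle of the T-head, 26 mm below the key's origin; the head is 24 (x) x 8 (y) x 6 (z) mm, parallel to the grip bar
- stand: fixed light-wood block 70 x 70 x 40 mm with a 34 mm square well, origin at the centre of its underside; the key hangs in it with its collar on the top face
- stamp: bystander: dark wooden hand stamp, 36 mm dia, 60 mm high, origin under its centre
- inkpad: bystander: black ink pad 45 x 70 x 17 mm, origin under its centre
- tape: bystander: yellow roll of tape lying flat, 90 mm dia, 25 mm high, origin under its centre
- pencup: bystander: red cup of pens, 76 mm dia, 170 mm high with pens, origin under its centre
- glue: bystander: white jar with blue cap, 60 mm dia, 70 mm high, origin under its centre
- cutter: bystander: teal cutter 35 x 110 x 30 mm, origin under its centre
- findings: bystander: white divided tray 110 x 150 x 40 mm, origin under its centre
Things that resemble listed ones, but are neither listed nor needed, are in the scene too. What is shaped like the key but green is not meant.

How it is judged:
By the outcome, as a careful person would: the job done as asked, in the order asked, and still so for the second after the job is handed in, with the robot touching nothing.
It also fails if it takes over 61 s, if anything falls off the work surface, if the arm or the gripper's body presses on something with over 40 N, if the wrist force passes 120 N, or if a joint passes its speed limit or range.

ROBOT

A 7-joint arm with a two-finger parallel gripper is mounted at the origin on the work surface. World frame = base frame: x ahead of the robot, y to its left, z up, the work surface at z = 0. Lengths are in m, angles in rad, forces in N, time in s.
With the tool pointing down it reaches from about 0.4 to 0.875 m from the base axis. Payload 6.5 kg.
Tool frame: the origin (TCP) lies midway between the tips of the shut fingers; the grasp point (between the pads) lies 19 mm behind it; z points along the fingers, y is the line along which they close (so a half turn about z gives the same grasp; the last joint's range is limited). The gripper opens to 85 mm and grips with 20 to 120 N. Pads are 22 mm wide; open, the fingers measure 114 mm over their backs; the gripper's body (76 mm by 85 mm) begins 54 mm behind the grasp point. The pads swing forward as they close: fully open they stand 13 mm farther back than shut.
Start: joints at [-1.225, 0.536, -0.004, 1.538, 0.003, 1.067, -0.071], TCP at [0.26, 0.596, 0.208] pointing down, gripper open.
Joint ranges: [-2.7, 2.7], [-0.37, 2.16], [-1.27, 1.26], [0.24, 2.4], [-1.31, 4.45], [0.19, 1.91], [-2.76, 2.76]. Speed limits (rad/s): [2.39, 2.39, 3.14, 3.14, 3.14, 3.14, 3.14].

INTERFACE

Orientations are given as a unit quaternion [w, x, y, z].
In Python, from cell import sensors, cams, order gives the robot as it stands.
- The arm moves only by the shell command python3 -m jog 'ROWS' [FORCE]. ROWS is JSON, a list of rows, each an object of numbers: "dx", "dy", "dz": the shift along the tool's x, y, z in cm; "rx", "ry", "rz": the turn, a rotation vector about the tool's x, y, z in degrees; "gripper": the closure in counts, from 0 (fully open) to 255 (shut). In form: [{"dx": .., "dy": .., "dz": .., "rx": .., "ry": .., "rz": .., "gripper": ..}, ...]. A call has 1 to 12 rows; each row is the pose to reach, as a shift and turn from the pose commanded when the call began, along the tool's axes at that moment; what a row does not reach only later rows make up. A row lasts 1/8 s, in which the tool goes at most 62.5 mm and 10.7 degrees, less where a joint would pass 70% of its speed; a pose out of reach is approached as far as the arm can. A call with a gripper value outside its range is refused whole. The fingers move at their own pace and stop on an object; FORCE is the grip in N (left out, the last holds). Time passes only in rows, so rows that repeat a pose let the fingers close. It gives the time, the measured TCP pose, the force, the opening and the grip force at its end, in the units of the state.
- sensors.get_state(): the state, without advancing time (a new reading comes with each control period).
- cams.capture(name): name is "scene" or "top" or "wrist"; returns a dict with "color" (420x560x3 uint8, red, green, blue), "depth" (420x560 float32, m along the optical axis (not along the pixel's ray), 0 where there is no reading), "fx", "fy", "cx", "cy" (pixels), "R" (3x3) and "t" (3): a world point X has camera coordinates R X + t. Camera axes: x right, y down, z forward; pixel columns grow to the right and rows downward; lengths in m; the calibration is good to about 2 mm. A picture is of the moment at which its call begins.
- order.job_done(): hands the job in; it is judged then, once.
The state is a dict: "clock": time; "q": joint angles; "joint_vel": joint speeds; "joint_efforts": joint torques, N m; "tcp_pos": TCP position; "eef_rot": TCP orientation; "force": force on the tool from outside, world axes, zero at the start; "wrist_torque": the same for the moment, N m; "gripper_width": finger opening in m; "finger_force": force on a finger pad.
Only numpy, scipy, OpenCV 4.12 (cv2) and the standard library are available. Lean on these libraries where they do the work, as an engineer would, in place of code of your own. Each camera call takes 0.05 s, during which the arm holds its last target. There are 200 camera calls.

## Working session

There is one attempt and no reset: what is moved stays moved. The work goes in short steps, Python scripts to look and compute and a shell command to move; the robot and the scene stay as the last step left them, time stands still between calls to the robot, and variables do not carry over. Pictures are saved under pics/ and viewed, at most 10 in all, crops included, and the job is handed in when it is done.

```bash
ls; mkdir -p pics
cat > h.py <<'E'
import numpy as np, cv2
from cell import sensors, cams, order
def cap(n):
    c=cams.capture(n); np.savez(''+n+'.npz',**c); return c
def load(n): return dict(np.load(''+n+'.npz'))
def save(c,f,box=None,k=1):
    im=c['color'][:,:,::-1]
    if box: im=im[box[1]:box[3],box[0]:box[2]]
    cv2.imwrite('pics/'+f,cv2.resize(im,None,fx=k,fy=k,interpolation=cv2.INTER_CUBIC))
def ray(c,u,v,z):
    d=c['R'].T@np.array([(u-c['cx'])/c['fx'],(v-c['cy'])/c['fy'],1.]); o=-c['R'].T@c['t']
    return o+d*(z-o[2])/d[2]
def cloud(c):
    d=c['depth']; v,u=np.indices(d.shape)
    P=np.stack([(u-c['cx'])/c['fx']*d,(v-c['cy'])/c['fy']*d,d],-1)
    return (P-c['t'])@c['R']
E
python3 - <<'E'
from h import *
a=cap('top');b=cap('scene')
im=np.vstack([a['color'],b['color']])[:,:,::-1]
cv2.imwrite('pics/a.png',a['color'][:,:,::-1]);cv2.imwrite('pics/b.png',b['color'][:,:,::-1])
for c in(a,b): print(-c['R'].T@c['t'],c['fx'])
E
```

```text
pics
[0.37384689 0.07194688 1.10527485] 435.560289218258
[1.24596529 0.07713217 0.63415027] 389.7104801754064
```

View pics/a.png

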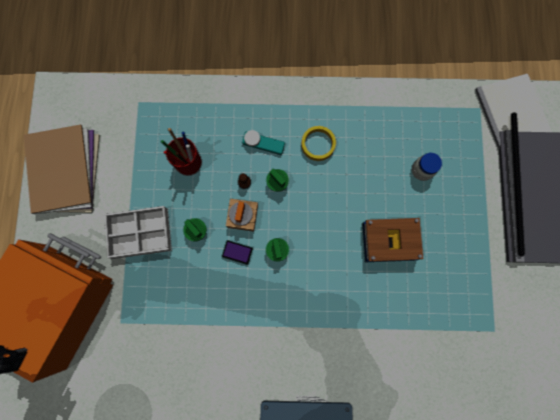

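View pics/b.png

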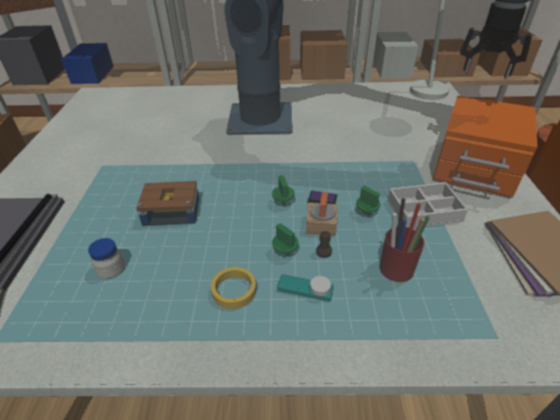

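The top view shows the orange key in its light stand at about (240,212) and the press at (393,240), with yellow visible at (394,240). The things shaped like the key are at (278,180), (195,229) and (277,249), all green. Only (240,212) is orange and in a wooden stand, so that is the one meant. I'll confirm it in a crop and measure.

Run:
```python
from h import *
c=load('top'); s=load('scene')
A=c['color'][180:290,150:310,::-1];B=c['color'][205:275,350:440,::-1]
r=lambda i:cv2.resize(i,(390,int(390*i.shape[0]/i.shape[1])),interpolation=cv2.INTER_CUBIC)
A,B=r(A),r(B);h=max(len(A),len(B));p=lambda i:np.pad(i,((0,h-len(i)),(0,0),(0,0)))
cv2.imwrite('pics/c.png',np.hstack([p(A),p(B)]))
def rep(n,c,m,box):
    k=np.zeros_like(m);k[box[1]:box[3],box[0]:box[2]]=1;m=(m&k).astype(np.uint8)
    P=cloud(c)[(m>0)&(c['depth']>0)]
    v,u=np.nonzero(m);print(n,len(u),'px',u.mean().round(1),v.mean().round(1),'med',np.median(P,0).round(4),'z90',np.percentile(P[:,2],[10,50,90]).round(4))
    return P
def rect(P,n):
    (x,y),(w,h),a=cv2.minAreaRect((P[:,:2]*1000).astype(np.float32));print(n,'rect',round(x,1),round(y,1),round(w,1),round(h,1),round(a,1))
for n,c,bk,bp in(('top',c,(215,190,265,240),(350,205,440,275)),('scene',s,(300,185,345,240),(130,175,205,230))):
    hsv=cv2.cvtColor(c['color'],cv2.COLOR_RGB2HSV);H,S,V=cv2.split(hsv)
    P=rep(n+' orange',c,(H<14)&(S>190)&(V>120),bk);rect(P[P[:,2]>np.percentile(P[:,2],90)-.008],'bar')
    Q=cloud(c)[bp[1]:bp[3],bp[0]:bp[2]].reshape(-1,3);q=Q[(Q[:,2]>.05)&(Q[:,2]<.066)];print('board z',np.median(q[:,2]),len(q));rect(q,'board')
    Q=cloud(c)[bk[1]:bk[3],bk[0]:bk[2]].reshape(-1,3);q=Q[(Q[:,2]>.03)&(Q[:,2]<.05)];print('stand z',np.median(q[:,2]),len(q));rect(q,'stand')
    P=rep(n+' yellow',c,(H>=18)&(H<35)&(S>150)&(V>90),bp)
t=sensors.get_state();print(t['tcp_pos'],t['eef_rot'],t['force'],t['gripper_width'])
```

```text
top orange 76 px 239.1 210.5 med [0.5509 0.1696 0.0841] z90 [0.0821 0.0841 0.0866]
bar rect 552.0 169.2 9.8 43.1 80.3
board z 0.05814783731967006 2041
board rect 494.9 -203.5 100.7 131.4 3.5
stand z 0.04223439140645372 651
stand rect 551.9 168.9 70.1 70.9 83.1
top yellow 106 px 394.5 240.4 med [ 0.4942 -0.2109  0.038 ] z90 [0.0359 0.038  0.0407]<stdin>:10: RuntimeWarning: Mean of empty slice.
  ret = ret.dtype.type(ret / rcount)
  return _methods._mean(a, axis=axis, dtype=dtype,
  ret = um.true_divide(
Traceback (most recent call last):
IndexError: index -1 is out of bounds for axis 0 with size 0
```

View pics/c.png

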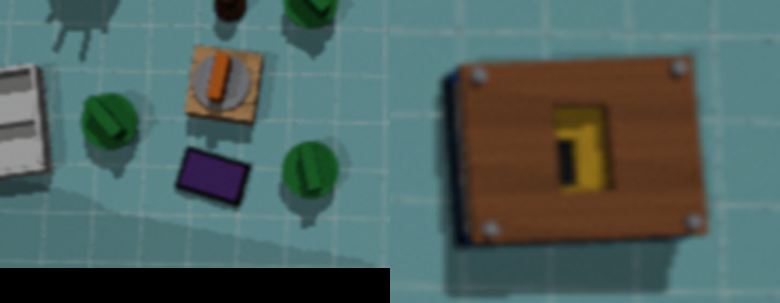

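Crop: the key is an orange bar on a steel collar in the light stand, at about (217,78). The press window at about (580,147) shows the yellow plate with the dark slot opening at its lower left.

Run:
```python
from h import *
from scipy.spatial.transform import Rotation as R
c=load('top')
m=(c['color'].max(2)<70);m[:232]=0;m[252:]=0;m[:,:386]=0;m[:,402:]=0
v,u=np.nonzero(m);print(len(u),u.min(),u.max(),v.min(),v.max(), ray(c,u.mean(),v.mean(),.038))
t=sensors.get_state();print(t['tcp_pos'],t['eef_rot'],t['force'],t['gripper_width'],t['clock'])
w,x,y,z=t['eef_rot'];M=R.from_quat([x,y,z,w]).as_matrix();print(M.round(3))
w=cap('wrist');print('wrist cam in tool',M.T@(-w['R'].T@w['t']-t['tcp_pos']),(w['R']@M).T.round(2),w['fx'])
print('to over press',M.T@(np.array([.495,-.2035,.30])-t['tcp_pos'])*100,'to key',M.T@(np.array([.552,.169,.20])-t['tcp_pos'])*100)
```

```text
74 388 401 232 248 [ 0.49100704 -0.20917758  0.038     ]
[0.25994931 0.59509293 0.20759718] [-1.00264716e-04  2.04421810e-01  9.78882583e-01 -7.75451634e-04] [-0.39508664  0.93132935  0.50070039] 0.08560292757591483 0.1
[[-0.916  0.4   -0.001]
 [ 0.4    0.916 -0.001]
 [-0.    -0.002 -1.   ]]
wrist cam in tool [ 7.96313133e-02 -1.67022372e-04 -1.67161362e-01] [[ 0.   -0.95 -0.31]
 [ 1.    0.    0.  ]
 [-0.   -0.31  0.95]] 296.6012110245064
to over press [-53.50220311 -63.79228154  -9.13437213] to key [-43.81678466 -27.35876595   0.80766545]
```

```bash
python3 -m jog '[{"dx":-43.8,"dy":-27.4,"dz":0.8,"rz":-14},{"dx":-43.8,"dy":-27.4,"dz":0.8,"rz":-14},{"dx":-43.8,"dy":-27.4,"dz":0.8,"rz":-14},{"dx":-43.8,"dy":-27.4,"dz":0.8,"rz":-14},{"dx":-43.8,"dy":-27.4,"dz":0.8,"rz":-14},{"dx":-43.8,"dy":-27.4,"dz":0.8,"rz":-14},{"dx":-43.8,"dy":-27.4,"dz":0.8,"rz":-14},{"dx":-43.8,"dy":-27.4,"dz":0.8,"rz":-14},{"dx":-43.8,"dy":-27.4,"dz":0.8,"rz":-14},{"dx":-43.8,"dy":-27.4,"dz":0.8,"rz":-14},{"dx":-43.8,"dy":-27.4,"dz":0.8,"rz":-14},{"dx":-43.8,"dy":-27.4,"dz":0.8,"rz":-14}]' 40
cat >> h.py <<'E'
from scipy.spatial.transform import Rotation as Ro
def tool():
    t=sensors.get_state();w,x,y,z=t['eef_rot'];return t,Ro.from_quat([x,y,z,w]).as_matrix()
E
python3 - <<'E'
from h import *
t,M=tool();c=cap('wrist');save(c,'w1.png')
H,S,V=cv2.split(cv2.cvtColor(c['color'],cv2.COLOR_RGB2HSV))
P=cloud(c);m=(H<14)&(S>180)&(V>90)&(np.hypot(P[...,0]-.552,P[...,1]-.169)<.05)
v,u=np.nonzero(m);q=P[m];print(len(u),u.mean(),v.mean(),np.percentile(q[:,2],[5,50,95]))
q=q[q[:,2]>.080];r=cv2.minAreaRect((q[:,:2]*1000).astype(np.float32));print(r)
# ray-cast top-face outline at z=.084
m2=(m&(P[...,2]>.080)).astype(np.uint8);k=max(cv2.findContours(m2,0,2)[0],key=cv2.contourArea).reshape(-1,2)
X=np.array([ray(c,a,b,.084)[:2]*1000 for a,b in k],np.float32);r=cv2.minAreaRect(X);print(r)
q=P[(np.abs(P[...,2]-.046)<.0025)&(np.hypot(P[...,0]-.552,P[...,1]-.169)<.032)];print('collar',cv2.minEnclosingCircle((q[:,:2]*1000).astype(np.float32)))
print(t['clock'],t['tcp_pos'],M.round(3)[:2])
E
```

```text
invalid input at $[0]: expected keys dx, dy, dz, rx, ry, rz, gripper
<stdin>:5: RuntimeWarning: Mean of empty slice.
  ret = ret.dtype.type(ret / rcount)
Traceback (most recent call last):
IndexError: index -1 is out of bounds for axis 0 with size 0
```

View pics/w1.png

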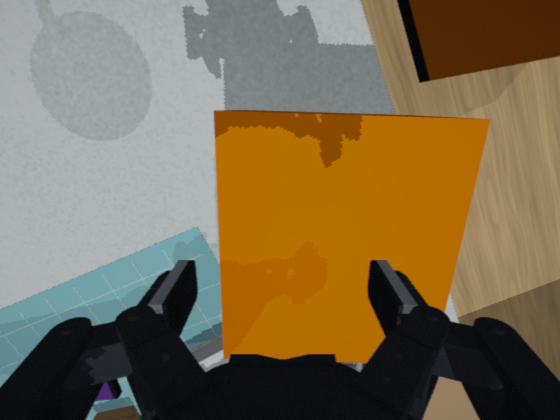

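The arm did not move because every row needs all seven keys. The picture is still the start view: the orange cabinet top at about (350,240) between the fingers.

```bash
python3 -m jog '[{"dx":-43.8,"dy":-27.4,"dz":0.8,"rx":0,"ry":0,"rz":-14,"gripper":0},{"dx":-43.8,"dy":-27.4,"dz":0.8,"rx":0,"ry":0,"rz":-14,"gripper":0},{"dx":-43.8,"dy":-27.4,"dz":0.8,"rx":0,"ry":0,"rz":-14,"gripper":0},{"dx":-43.8,"dy":-27.4,"dz":0.8,"rx":0,"ry":0,"rz":-14,"gripper":0},{"dx":-43.8,"dy":-27.4,"dz":0.8,"rx":0,"ry":0,"rz":-14,"gripper":0},{"dx":-43.8,"dy":-27.4,"dz":0.8,"rx":0,"ry":0,"rz":-14,"gripper":0},{"dx":-43.8,"dy":-27.4,"dz":0.8,"rx":0,"ry":0,"rz":-14,"gripper":0},{"dx":-43.8,"dy":-27.4,"dz":0.8,"rx":0,"ry":0,"rz":-14,"gripper":0},{"dx":-43.8,"dy":-27.4,"dz":0.8,"rx":0,"ry":0,"rz":-14,"gripper":0},{"dx":-43.8,"dy":-27.4,"dz":0.8,"rx":0,"ry":0,"rz":-14,"gripper":0},{"dx":-43.8,"dy":-27.4,"dz":0.8,"rx":0,"ry":0,"rz":-14,"gripper":0},{"dx":-43.8,"dy":-27.4,"dz":0.8,"rx":0,"ry":0,"rz":-14,"gripper":0}]' 40
python3 - <<'E'
from h import *
t,M=tool();c=cap('wrist');save(c,'w2.png')
print(t['clock'],t['tcp_pos'],M.round(3)[:2])
H,S,V=cv2.split(cv2.cvtColor(c['color'],cv2.COLOR_RGB2HSV))
P=cloud(c);m=(H<14)&(S>180)&(V>90)&(np.hypot(P[...,0]-.552,P[...,1]-.169)<.05)
v,u=np.nonzero(m);q=P[m];print(len(u),u.mean(),v.mean(),np.percentile(q[:,2],[5,50,95]))
m2=(m&(P[...,2]>.080)).astype(np.uint8);k=max(cv2.findContours(m2,0,2)[0],key=cv2.contourArea).reshape(-1,2)
X=np.array([ray(c,a,b,.084)[:2]*1000 for a,b in k],np.float32);r=cv2.minAreaRect(X);print(r)
q=P[(np.abs(P[...,2]-.046)<.0025)&(np.hypot(P[...,0]-.552,P[...,1]-.169)<.032)];print('collar',cv2.minEnclosingCircle((q[:,:2]*1000).astype(np.float32)))
d=np.array([*r[0],0])/1000-np.array([*t['tcp_pos'][:2],0]);print('shift tool cm',M.T@d*100)
E
```

```text
clock: 1.7
tcp_pos: [0.5509, 0.1714, 0.2004]
eef_rot: [-0.0, 0.082, 0.997, 0.0]
force: [0.2, -0.6, 0.5]
gripper_width: 0.0853
finger_force: 0.0
1.7 [0.55091666 0.17141478 0.20038764] [[-0.987  0.163 -0.   ]
 [ 0.163  0.987  0.001]]
2 285.5 171.0 [0.06874451 0.07679213 0.08483974]
((531.6552734375, 178.67623901367188), (0.0, 0.0), 0.0)
collar ((553.4204711914062, 169.1616668701172), 30.11077117919922)
shift tool cm [2.01890979e+00 4.01619846e-01 1.43525232e-03]
```

View pics/w2.png

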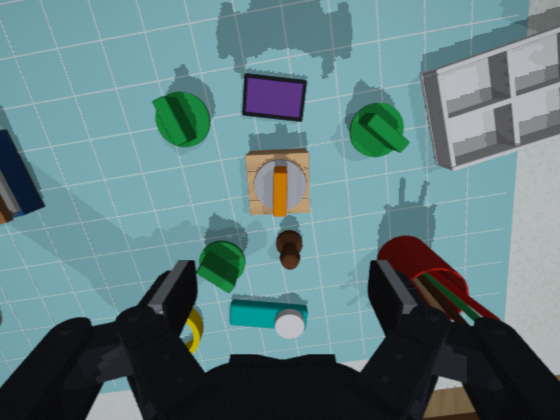

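The wrist view shows the key centred at about (280,190) with its bar upright in the image, so tool y is already across it. The stamp at (289,248) and pen cup at (425,265) are clear of the fingers. The orange mask was too narrow for this light, so I'll redo it on the saved image.

Run:
```python
from h import *
t,M=tool();c=load('wrist')
H,S,V=cv2.split(cv2.cvtColor(c['color'],cv2.COLOR_RGB2HSV));print(H[190,280],S[190,280],V[190,280],H[190,250],S[190,250])
P=cloud(c);m=(H<24)&(S>190)&(V>130)&(np.hypot(P[...,0]-.552,P[...,1]-.169)<.05)&(P[...,2]>.079)
k=max(cv2.findContours(m.astype(np.uint8),0,2)[0],key=cv2.contourArea).reshape(-1,2)
print(m.sum(),k.min(0),k.max(0),np.median(P[m],0))
X=np.array([ray(c,a,b,.084)[:2]*1000 for a,b in k],np.float32);r=cv2.minAreaRect(X);print(r)
d=np.array([*r[0],0])/1000-np.array([*t['tcp_pos'][:2],0]);print('shift tool cm',M.T@d*100, 'tool y deg',np.degrees(np.arctan2(M[1,1],M[0,1])))
```

```text
19 255 190 17 98
527 [273 173] [286 215] [0.55093169 0.16907123 0.08556305]
((551.9910888671875, 168.89064025878906), (12.26775074005127, 43.68096923828125), 78.88838958740234)
shift tool cm [-1.23680158e-01 -1.97697151e-01 -1.49767382e-04] tool y deg 80.56709986298179
```

```bash
python3 -m jog '[{"dx":-0.1,"dy":-0.2,"dz":6,"rx":0,"ry":0,"rz":1,"gripper":0},{"dx":-0.1,"dy":-0.2,"dz":10,"rx":0,"ry":0,"rz":1,"gripper":0},{"dx":-0.1,"dy":-0.2,"dz":12.5,"rx":0,"ry":0,"rz":1,"gripper":0},{"dx":-0.1,"dy":-0.2,"dz":14.6,"rx":0,"ry":0,"rz":1,"gripper":0},{"dx":-0.1,"dy":-0.2,"dz":14.6,"rx":0,"ry":0,"rz":1,"gripper":0},{"dx":-0.1,"dy":-0.2,"dz":14.6,"rx":0,"ry":0,"rz":1,"gripper":255},{"dx":-0.1,"dy":-0.2,"dz":14.6,"rx":0,"ry":0,"rz":1,"gripper":255},{"dx":-0.1,"dy":-0.2,"dz":14.6,"rx":0,"ry":0,"rz":1,"gripper":255},{"dx":-0.1,"dy":-0.2,"dz":14.6,"rx":0,"ry":0,"rz":1,"gripper":255},{"dx":-0.1,"dy":-0.2,"dz":14.6,"rx":0,"ry":0,"rz":1,"gripper":255},{"dx":-0.1,"dy":-0.2,"dz":14.6,"rx":0,"ry":0,"rz":1,"gripper":255}]' 60
```

```text
clock: 3.12
tcp_pos: [0.5529, 0.1674, 0.0549]
eef_rot: [0.0, 0.092, 0.996, 0.0]
force: [-0.5, 0.4, 5.1]
gripper_width: 0.0115
finger_force: 58.9
```

```bash
python3 -m jog '[{"dx":0,"dy":0,"dz":-1.5,"rx":0,"ry":0,"rz":0,"gripper":255},{"dx":0,"dy":0,"dz":-4,"rx":0,"ry":0,"rz":0,"gripper":255},{"dx":0,"dy":0,"dz":-9,"rx":0,"ry":0,"rz":0,"gripper":255},{"dx":0,"dy":0,"dz":-13,"rx":0,"ry":0,"rz":0,"gripper":255},{"dx":0,"dy":0,"dz":-13,"rx":0,"ry":0,"rz":0,"gripper":255},{"dx":0,"dy":0,"dz":-13,"rx":0,"ry":0,"rz":0,"gripper":255}]'
python3 - <<'E'
from h import *
t,M=tool();print(t['tcp_pos'],M.round(3)[:2],t['force'],t['gripper_width'])
th=np.radians(93.5);tx=np.array([-np.sin(th),np.cos(th)]) # tool x when y at th
g=np.array([.495,-.2035])-.075*tx*1
g=np.append(g,.19);print(g,'shift',M.T@(g-t['tcp_pos'])*100,'rz',-(93.5-np.degrees(np.arctan2(M[1,1],M[0,1]))))
E
```

```text
clock: 3.88
tcp_pos: [0.5517, 0.1667, 0.1839]
eef_rot: [-0.001, 0.092, 0.996, -0.0]
force: [0.4, -0.2, -2.5]
gripper_width: 0.0117
finger_force: 58.9
[0.55173604 0.16673581 0.18390685] [[-0.983  0.184 -0.001]
 [ 0.184  0.983 -0.001]] [ 0.35448546 -0.18256068 -2.49696824] 0.011686018239464623
[ 0.56986011 -0.19892136  0.19      ] shift [ -8.5043447  -35.60946159  -0.59169495] rz -14.095534118290104
```

```bash
python3 -m jog '[{"dx":-8.5,"dy":-35.6,"dz":-0.6,"rx":0,"ry":0,"rz":-14.1,"gripper":255},{"dx":-8.5,"dy":-35.6,"dz":-0.6,"rx":0,"ry":0,"rz":-14.1,"gripper":255},{"dx":-8.5,"dy":-35.6,"dz":-0.6,"rx":0,"ry":0,"rz":-14.1,"gripper":255},{"dx":-8.5,"dy":-35.6,"dz":-0.6,"rx":0,"ry":0,"rz":-14.1,"gripper":255},{"dx":-8.5,"dy":-35.6,"dz":-0.6,"rx":0,"ry":0,"rz":-14.1,"gripper":255},{"dx":-8.5,"dy":-35.6,"dz":-0.6,"rx":0,"ry":0,"rz":-14.1,"gripper":255},{"dx":-8.5,"dy":-35.6,"dz":-0.6,"rx":0,"ry":0,"rz":-14.1,"gripper":255},{"dx":-8.5,"dy":-35.6,"dz":-0.6,"rx":0,"ry":0,"rz":-14.1,"gripper":255},{"dx":-8.5,"dy":-35.6,"dz":-0.6,"rx":0,"ry":0,"rz":-14.1,"gripper":255},{"dx":-8.5,"dy":-35.6,"dz":-0.6,"rx":0,"ry":0,"rz":-14.1,"gripper":255}]'
python3 - <<'E'
from h import *
t,M=tool();c=cap('wrist');save(c,'w3.png')
print(t['clock'],t['tcp_pos'],M.round(3)[:2],t['force'])
P=cloud(c);near=np.hypot(P[...,0]-.495,P[...,1]+.2035)
q=P[(abs(P[...,2]-.058)<.004)&(near<.1)];print('board',np.median(q[:,2]),cv2.minAreaRect((q[:,:2]*1000).astype(np.float32)))
H,S,V=cv2.split(cv2.cvtColor(c['color'],cv2.COLOR_RGB2HSV))
pl=(H>18)&(H<36)&(S>150)&(V>60)&(near<.05);print('yellow',pl.sum(),np.median(P[pl],0))
v,u=np.nonzero(pl);x0,x1,y0,y1=u.min(),u.max(),v.min(),v.max();print(x0,x1,y0,y1)
g=np.zeros_like(pl);g[y0:y1+1,x0:x1+1]=1
m=(g&(V<70)&~pl).astype(np.uint8)
for k in sorted(cv2.findContours(m,0,2)[0],key=cv2.contourArea)[-3:]:
    k=k.reshape(-1,2);X=np.array([ray(c,a,b,.038)[:2]*1000 for a,b in k],np.float32);print(len(k),k.min(0),k.max(0),cv2.minAreaRect(X))
E
```

```text
clock: 5.12
tcp_pos: [0.5708, -0.1969, 0.1901]
eef_rot: [-0.0, -0.032, 0.999, 0.0]
force: [0.6, -0.2, -1.4]
gripper_width: 0.0117
finger_force: 59.1
5.125 [ 0.57076247 -0.19688686  0.19014363] [[-0.998 -0.063 -0.   ]
 [-0.063  0.998  0.001]] [ 0.61954624 -0.18810372 -1.40316664]
board 0.05967525108737195 ((494.92559814453125, -205.47744750976562), (100.1779556274414, 130.7264404296875), 3.5415306091308594)
yellow 1326 [ 0.4968537  -0.20843835  0.03970529]
262 427 86 314
6 [278  93] [287 119] ((488.85064697265625, -201.3238525390625), (25.22137451171875, 9.316131591796875), 3.677272081375122)
21 [262 248] [270 314] ((696.4216918945312, -208.28280639648438), (93.69014739990234, 10.001684188842773), 2.4844377040863037)
107 [294 247] [407 314] ((722.38330078125, -118.65657043457031), (171.60006713867188, 80.29995727539062), 60.34407043457031)
```

View pics/w3.png

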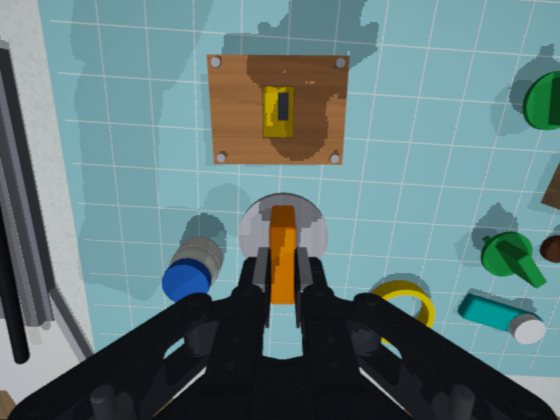

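The wrist view shows the press window at about (278,112) with the dark slot at (282,106). The key hangs upright in the grip, collar centred near (283,235). Next I'll measure the collar with the same camera, so that the shift I work out is relative.

Run:
```python
from h import *
from scipy.optimize import least_squares as ls
t,M=tool();c=load('wrist');P=cloud(c);z=t['tcp_pos'][2]
L=(P-t['tcp_pos'])@M
w=L[190:290,235:335].reshape(-1,3);m=(np.hypot(w[:,0],w[:,1])<.04)&(w[:,2]>0)&(w[:,2]<.03)
w=w[m];print('collar top depth below tcp',np.median(w[:,2]),len(w))
A=np.c_[w[:,:2],np.ones(len(w))];print('plane',np.linalg.lstsq(A,w[:,2],rcond=None)[0])
mask=np.zeros((420,560),np.uint8);I=(np.hypot(L[...,0],L[...,1])<.04)&(abs(L[...,2]-np.median(w[:,2]))<.004);mask[I]=1
k=max(cv2.findContours(mask,0,1)[0],key=cv2.contourArea).reshape(-1,2)
zc=z-np.median(w[:,2]);X=np.array([ray(c,a,b,zc) for a,b in k]);X=((X-t['tcp_pos'])@M)[:,:2]*1000
f=ls(lambda p:np.hypot(X[:,0]-p[0],X[:,1]-p[1])-29,[0,0],loss='soft_l1',f_scale=.5);print('collar ctr tool mm',f.x,np.median(abs(f.fun)),len(X))
H,S,V=cv2.split(cv2.cvtColor(c['color'],cv2.COLOR_RGB2HSV))
o=(H<24)&(S>190)&(V>90);o[:200]=0;o[310:]=0;o[:,:260]=0;o[:,305:]=0
for r in(215,225,235,285,295):
    u=np.nonzero(o[r])[0];
    if len(u):print(r,u.min(),u.max(),L[r,int(u.mean())]*1000)
slot=np.array([488.85,-201.32,38])/1000
for nm,off in(('collar',np.append(f.x,0)/1000),('tcp0',np.zeros(3))):
    d=M.T@(slot-t['tcp_pos'])-off;print(nm,'shift cm',d*100)
```

```text
collar top depth below tcp 0.007503512191235328 3380
plane [ 0.00717049 -0.00956985  0.0074829 ]
collar ctr tool mm [0.87849575 1.24191758] 0.7610314225065196 328
215 272 293 [ 23.89349138   0.49899596 -13.545995  ]
225 271 294 [ 23.79189747   0.48941647 -28.02487833]
235 270 295 [ 19.57391027   0.49199145 -30.8807169 ]
285 271 293 [ -9.30100995   0.52283291 -30.68126011]
295 271 293 [-15.30837129   0.52906072 -30.92177682]
collar shift cm [ 8.10794041 -0.01733786 15.23182443]
tcp0 shift cm [ 8.19578998  0.1068539  15.23182443]
```

```bash
python3 -m jog '[{"dx":6,"dy":0.03,"dz":0,"rx":0,"ry":0,"rz":0,"gripper":255},{"dx":8.11,"dy":0.03,"dz":0,"rx":0,"ry":0,"rz":0,"gripper":255},{"dx":8.11,"dy":0.03,"dz":1,"rx":0,"ry":0,"rz":0,"gripper":255},{"dx":8.11,"dy":0.03,"dz":4.5,"rx":0,"ry":0,"rz":0,"gripper":255},{"dx":8.11,"dy":0.03,"dz":7,"rx":0,"ry":0,"rz":0,"gripper":255},{"dx":8.11,"dy":0.03,"dz":9,"rx":0,"ry":0,"rz":0,"gripper":255},{"dx":8.11,"dy":0.03,"dz":9.8,"rx":0,"ry":0,"rz":0,"gripper":255},{"dx":8.11,"dy":0.03,"dz":9.8,"rx":0,"ry":0,"rz":0,"gripper":255},{"dx":8.11,"dy":0.03,"dz":9.8,"rx":0,"ry":0,"rz":0,"gripper":255}]'
python3 - <<'E'
from h import *
t,M=tool();print(t['tcp_pos'],t['force'],np.degrees(np.arctan2(M[1,1],M[0,1])))
print('err tool mm',M.T@(np.array([.48885,-.20132,.092])-t['tcp_pos'])*1000-[.88,.9,0])
E
```

```text
clock: 6.3
tcp_pos: [0.4906, -0.2032, 0.0931]
eef_rot: [0.001, -0.031, 1.0, -0.0]
force: [0.7, 0.0, -0.9]
gripper_width: 0.0115
finger_force: 59.1
[ 0.49063617 -0.2032263   0.09311437] [ 0.73086754  0.00662146 -0.87576225] 93.52153956833102
err tool mm [0.78742274 1.11300813 1.11072564]
```

```bash
python3 -m jog '[{"dx":0.08,"dy":0.11,"dz":0.3,"rx":0,"ry":0,"rz":0,"gripper":255},{"dx":0.08,"dy":0.11,"dz":0.6,"rx":0,"ry":0,"rz":0,"gripper":255},{"dx":0.08,"dy":0.11,"dz":0.9,"rx":0,"ry":0,"rz":0,"gripper":255},{"dx":0.08,"dy":0.11,"dz":1.1,"rx":0,"ry":0,"rz":0,"gripper":255},{"dx":0.08,"dy":0.11,"dz":1.2,"rx":0,"ry":0,"rz":0,"gripper":255},{"dx":0.08,"dy":0.11,"dz":1.2,"rx":0,"ry":0,"rz":0,"gripper":255}]'
```

```text
clock: 7.05
tcp_pos: [0.4888, -0.202, 0.0803]
eef_rot: [-0.0, -0.031, 1.0, 0.0]
force: [-0.4, -0.7, -2.1]
gripper_width: 0.0117
finger_force: 59.1
```

```bash
python3 -m jog '[{"dx":0,"dy":0.05,"dz":0.1,"rx":0,"ry":0,"rz":0,"gripper":255},{"dx":0,"dy":0.05,"dz":0.2,"rx":0,"ry":0,"rz":0,"gripper":255},{"dx":0,"dy":0.05,"dz":0.2,"rx":0,"ry":0,"rz":0,"gripper":255}]'; python3 -m jog '[{"dx":0,"dy":0,"dz":0.1,"rx":0,"ry":0,"rz":0,"gripper":255},{"dx":0,"dy":0,"dz":0.2,"rx":0,"ry":0,"rz":0,"gripper":255},{"dx":0,"dy":0,"dz":0.2,"rx":0,"ry":0,"rz":0,"gripper":255}]'
```

```text
clock: 7.42
tcp_pos: [0.4887, -0.2015, 0.0783]
eef_rot: [-0.0, -0.031, 1.0, 0.0]
force: [0.1, -0.4, -2.5]
gripper_width: 0.0119
finger_force: 59.1
clock: 7.8
tcp_pos: [0.4887, -0.2015, 0.0763]
eef_rot: [-0.0, -0.031, 1.0, 0.0]
force: [-0.2, 0.3, -0.3]
gripper_width: 0.0118
finger_force: 59.1
```

```bash
python3 -m jog '[{"dx":0,"dy":0,"dz":0.2,"rx":0,"ry":0,"rz":0,"gripper":255},{"dx":0,"dy":0,"dz":0.3,"rx":0,"ry":0,"rz":0,"gripper":255},{"dx":0,"dy":0,"dz":0.3,"rx":0,"ry":0,"rz":0,"gripper":255}]'; python3 -m jog '[{"dx":0,"dy":0,"dz":0.2,"rx":0,"ry":0,"rz":0,"gripper":255},{"dx":0,"dy":0,"dz":0.3,"rx":0,"ry":0,"rz":0,"gripper":255},{"dx":0,"dy":0,"dz":0.3,"rx":0,"ry":0,"rz":0,"gripper":255}]';  python3 -m jog '[{"dx":0,"dy":0,"dz":0.1,"rx":0,"ry":0,"rz":0,"gripper":255},{"dx":0,"dy":0,"dz":0.2,"rx":0,"ry":0,"rz":0,"gripper":255},{"dx":0,"dy":0,"dz":0.2,"rx":0,"ry":0,"rz":0,"gripper":255}]'
```

```text
clock: 8.18
tcp_pos: [0.4887, -0.2015, 0.0733]
eef_rot: [-0.0, -0.031, 1.0, 0.0]
force: [-0.6, 0.1, -1.7]
gripper_width: 0.0115
finger_force: 59.1
clock: 8.55
tcp_pos: [0.4889, -0.2014, 0.0706]
eef_rot: [0.0, -0.031, 1.0, 0.0]
force: [-1.9, 2.5, 3.5]
gripper_width: 0.0115
finger_force: 59.7
clock: 8.93
tcp_pos: [0.4888, -0.2013, 0.0685]
eef_rot: [0.0, -0.031, 1.0, 0.0]
force: [-0.8, 2.4, 5.2]
gripper_width: 0.0115
finger_force: 60.0
```

```bash
python3 -m jog '[{"dx":0,"dy":0,"dz":0.15,"rx":0,"ry":0,"rz":0,"gripper":255},{"dx":0,"dy":0,"dz":0.3,"rx":0,"ry":0,"rz":0,"gripper":255},{"dx":0,"dy":0,"dz":0.3,"rx":0,"ry":0,"rz":0,"gripper":255},{"dx":0,"dy":0,"dz":0.3,"rx":0,"ry":0,"rz":0,"gripper":255}]'; python3 -c "
from h import *
t,M=tool();print(t['q'],t['wrist_torque'])"
```

```text
clock: 9.43
tcp_pos: [0.4889, -0.2013, 0.0657]
eef_rot: [0.0, -0.031, 1.0, 0.0]
force: [-3.0, 2.7, 7.9]
gripper_width: 0.0119
finger_force: 60.3
[ 0.22135629  0.54191166  0.10782661  1.9636885  -0.09353047  0.6406933
  2.02109842] [0.52732458 0.55647418 0.00753208]
```

```bash
python3 -m jog '[{"dx":0.02,"dy":0,"dz":0,"rx":0,"ry":0,"rz":9,"gripper":255},{"dx":0.03,"dy":-0.01,"dz":0,"rx":0,"ry":0,"rz":18,"gripper":255},{"dx":0.05,"dy":-0.02,"dz":0,"rx":0,"ry":0,"rz":27,"gripper":255},{"dx":0.05,"dy":-0.02,"dz":0,"rx":0,"ry":0,"rz":27,"gripper":255}]'; python3 -c "
from h import *
t,M=tool();print(t['q'][6],t['wrist_torque'],np.degrees(np.arctan2(M[1,1],M[0,1])))"
```

```text
clock: 9.93
tcp_pos: [0.4898, -0.2028, 0.0662]
eef_rot: [0.002, 0.205, 0.979, -0.001]
force: [-0.1, -0.2, 7.3]
gripper_width: 0.0114
finger_force: 60.2
1.6458151349166812 [-0.07046271  0.09872128 -0.09508913] 66.38989609438872
```

```bash
python3 -m jog '[{"dx":0,"dy":0,"dz":0.03,"rx":0,"ry":0,"rz":9,"gripper":255},{"dx":0.02,"dy":0,"dz":0.03,"rx":0,"ry":0,"rz":18,"gripper":255},{"dx":0.03,"dy":0,"dz":0.03,"rx":0,"ry":0,"rz":27,"gripper":255},{"dx":0.04,"dy":0,"dz":0.03,"rx":0,"ry":0,"rz":36,"gripper":255},{"dx":0.04,"dy":0,"dz":0.03,"rx":0,"ry":0,"rz":36,"gripper":255}]';  python3 -c "
from h import *
t,M=tool();print(t['q'][6],t['wrist_torque'],np.degrees(np.arctan2(M[1,1],M[0,1])))"
```

```text
clock: 10.55
tcp_pos: [0.4895, -0.2029, 0.066]
eef_rot: [0.002, 0.497, 0.868, -0.0]
force: [0.2, -0.7, 9.0]
gripper_width: 0.0114
finger_force: 60.3
1.1506346902024347 [-0.17279699  0.12372873 -0.07434567] 30.390774448937417
```

```bash
python3 -m jog '[{"dx":0,"dy":0,"dz":0,"rx":0,"ry":0,"rz":9,"gripper":255},{"dx":0.02,"dy":0,"dz":0,"rx":0,"ry":0,"rz":18,"gripper":255},{"dx":0.03,"dy":0,"dz":0,"rx":0,"ry":0,"rz":27,"gripper":255},{"dx":0.03,"dy":0,"dz":0,"rx":0,"ry":0,"rz":27,"gripper":255},{"dx":0.03,"dy":0,"dz":0,"rx":0,"ry":0,"rz":27,"gripper":255}]';  python3 -c "
from h import *
t,M=tool();print(t['q'][6],t['wrist_torque'],np.degrees(np.arctan2(M[1,1],M[0,1])))"
```

```text
clock: 11.18
tcp_pos: [0.4892, -0.2027, 0.066]
eef_rot: [0.002, 0.685, 0.728, 0.0]
force: [-0.3, -0.8, 7.8]
gripper_width: 0.0116
finger_force: 60.3
0.7820087247731127 [-0.08071991  0.08303431 -0.15488333] 3.479693691060679
```

```bash
python3 -m jog '[{"dx":0,"dy":0,"dz":-0.1,"rx":0,"ry":0,"rz":0,"gripper":255},{"dx":0,"dy":0,"dz":-0.17,"rx":0,"ry":0,"rz":0,"gripper":255},{"dx":0,"dy":0,"dz":-0.17,"rx":0,"ry":0,"rz":0,"gripper":255}]'
```

```text
clock: 11.55
tcp_pos: [0.4892, -0.2027, 0.0676]
eef_rot: [0.002, 0.685, 0.728, 0.0]
force: [0.7, -0.4, 6.0]
gripper_width: 0.0115
finger_force: 60.1
```

```bash
python3 -m jog '[{"dx":0,"dy":0,"dz":-0.05,"rx":0,"ry":0,"rz":0,"gripper":255},{"dx":0,"dy":0,"dz":-0.05,"rx":0,"ry":0,"rz":0,"gripper":255}]'
```

```text
clock: 11.8
tcp_pos: [0.4891, -0.2026, 0.0679]
eef_rot: [0.002, 0.685, 0.728, 0.0]
force: [2.3, -2.0, 3.8]
gripper_width: 0.0118
finger_force: 59.8
```

The force fell 2 N for only 0.3 mm of lift, so the head is bearing on the underside of the plate. I'll release and retreat straight up.

```bash
python3 -m jog '[{"dx":0,"dy":0,"dz":-0.05,"rx":0,"ry":0,"rz":0,"gripper":120},{"dx":0,"dy":0,"dz":-0.05,"rx":0,"ry":0,"rz":0,"gripper":60},{"dx":0,"dy":0,"dz":-0.05,"rx":0,"ry":0,"rz":0,"gripper":0},{"dx":0,"dy":0,"dz":-0.05,"rx":0,"ry":0,"rz":0,"gripper":0},{"dx":0,"dy":0,"dz":-0.05,"rx":0,"ry":0,"rz":0,"gripper":0},{"dx":0,"dy":0,"dz":-0.05,"rx":0,"ry":0,"rz":0,"gripper":0},{"dx":0,"dy":0,"dz":-2,"rx":0,"ry":0,"rz":0,"gripper":0},{"dx":0,"dy":0,"dz":-6,"rx":0,"ry":0,"rz":0,"gripper":0},{"dx":0,"dy":0,"dz":-12,"rx":0,"ry":0,"rz":0,"gripper":0},{"dx":0,"dy":0,"dz":-14,"rx":0,"ry":0,"rz":0,"gripper":0},{"dx":0,"dy":0,"dz":-14,"rx":0,"ry":0,"rz":0,"gripper":0}]'
python3 - <<'E'
from h import *
c=cap('wrist');P=cloud(c);save(c,'w4.png')
n=np.hypot(P[...,0]-.495,P[...,1]+.2045)<.075
q=P[n&(P[...,2]>.045)&(P[...,2]<.0575)];print('board z',np.median(q[:,2]),len(q))
H,S,V=cv2.split(cv2.cvtColor(c['color'],cv2.COLOR_RGB2HSV));m=n&(H<24)&(S>190)&(V>100)&(P[...,2]>.088)&(P[...,2]<.11)
print('bar top',np.median(P[m],0),cv2.minAreaRect((P[m][:,:2]*1000).astype(np.float32)))
k=n&(P[...,2]>.0575)&(P[...,2]<.066);print('collar z',np.median(P[k][:,2]),k.sum())
E
```

```text
clock: 13.18
tcp_pos: [0.4888, -0.2016, 0.2087]
eef_rot: [0.001, 0.685, 0.728, 0.001]
force: [-0.4, 0.2, -0.6]
gripper_width: 0.0855
finger_force: 0.0
board z 0.054655282274207156 7594
bar top [ 0.48838746 -0.20132274  0.09852548] ((489.0157775878906, -202.06346130371094), (12.977896690368652, 46.023101806640625), 3.289879083633423)
collar z 0.060728686873478877 1701
```

View pics/w4.png

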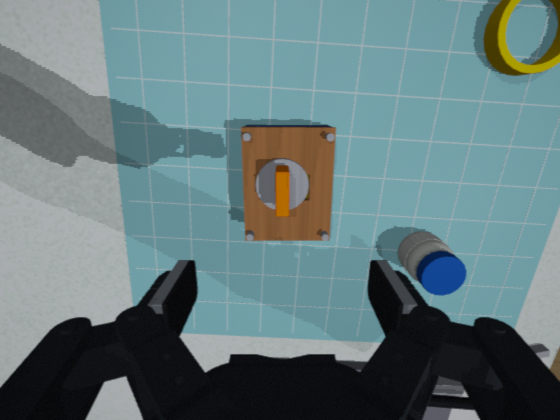

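The key sits at about (282,188), turned a quarter turn with its bar along press y (93.3° against the press yaw of 3.5°). The board top reads about 5 mm lower than before (54.7 mm against 59.7 mm with the same camera). The gripper is clear.

```bash
python3 -c "
from h import *
print(order.job_done())"
```

```text
the job is handed in; nothing more can be done
None
```

The orange-handled T-key is through the slot and turned a quarter turn clockwise, the board is holding about 5 mm down with the gripper clear, and the job was handed in at about 13 s.

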